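Put the lab bottles back in the rack in order of size

ROBOT

A 6-joint arm with a two-finger parallel gripper is mounted at the origin on the work surface. World frame = base frame: x ahead of the robot, y to its left, z up, the work surface at z = 0. Lengths are in m, angles in rad, forces in N, time in s.
With the tool pointing down it reaches from about 0.35 to 0.85 m from the base axis. Payload 8.1 kg.
Tool frame: the origin (TCP) lies midway between the tips of the shut fingers; the grasp point (between the pads) lies 19 mm behind it; z points along the fingers, y is the line along which they close (so a half turn about z gives the same grasp; the last joint's range is limited). The gripper opens to 85 mm and grips with 20 to 120 N. Pads are 22 mm wide; open, the fingers measure 114 mm over their backs; the gripper's body (76 mm by 85 mm) begins 54 mm behind the grasp point. The pads swing forward as they close: fully open they stand 13 mm farther back than shut.
Start: joints at [-1.378, 0.13, 1.488, -0, 1.523, -0.085], TCP at [0.165, -0.577, 0.231] pointing down, gripper open.
Joint ranges: [-2.96, 2.96], [-0.89, 2.26], [0.02, 2.5], [-1.34, 4.48], [0, 2.73], [-2.66, 2.66]. Speed limits (rad/s): [2.39, 2.39, 2.79, 3.14, 3.14, 3.14].

INTERFACE

Orientations are given as a unit quaternion [w, x, y, z].
In Python, from station import robot gives the robot as it stands. Calls block until the motion is done:
- robot.move_ptp(position, orientation): joint-space move of the TCP to a pose.
- robot.move_straight(position, ori=None, vel=0.15, stop_force=None): straight line of the TCP; ori=None keeps the orientation; vel is the mean speed in m/s. With stop_force (N) it stops when the force on the tool has changed by that much, and returns True; else False.
- robot.set_joints(angles): joint-space move.
- robot.open() and robot.close_gripper(squeeze=None): open the fingers fully, or close them until they stop; squeeze is the grip in N (None keeps the last).
- robot.pause(seconds).
- robot.inverse_kinematics(position, orientation): joint angles nearest the present ones, or None.
- robot.state(): the state.
- robot.capture(name): name is "scene" or "top" or "wrist"; returns the picture (420x560x3 uint8, red, green, blue); there is no depth.
- robot.get_calibration(name): a dict with "K" (3x3 intrinsics, pixels), "extrinsics" (4x4, takes a point from camera to world coordinates). Camera axes: x right, y up, looking along -z (the intrinsics and any distortion apply to the point x, -y, -z); pixel columns grow to the right and rows downward; lengths in m; the calibration is good to about 2 mm. A picture is of the moment at which its call begins: read the wrist's pose just before it. get_calibration takes no time and is no camera call; for the wrist camera it gives the pose at the moment of the call.
A pose or a line that the arm cannot do raises robot.MotionError and nothing moves.
- robot.close_job(): hands the job in; it is judged then, once.
Trained networks look in the newest picture that a camera, given by its name, has taken for a name from the list of things; names that differ only in an ending like _2 or _b are one class to them, and where a whole thing is asked for, a point or a joint stands for the part that bears it (a point fixed in the world has none). Each returns a list of dicts, best first, with "confidence" (0 to 1); they miss things now and then, are a little off and sometimes report something else, mostly with a low value. They report only what shows in the picture. A call takes as long as a camera call. They do not tell look-alikes from the thing itself.
- robot.look_for(camera, query): "bbox" ([centre column, centre row, width, height] in pixels, round what is visible of it).
- robot.regions_of(camera, query): "region" (420x560 bool, what is visible of it) and "bbox" ([centre column, centre row, width, height] in pixels, round what is visible of it).
The state is a dict: "time": time; "joints": joint angles; "qvel": joint speeds; "tau": joint torques, N m; "tcp_pos": TCP position; "tcp_rot": TCP orientation; "force": force on the tool from outside, world axes, zero at the start; "ft_torque": the same for the moment, N m; "finger_gap": opening from 0.0 (shut) to 1.0 (fully open); "gripper_force": force on a finger pad.
Only numpy, scipy, OpenCV 4.12 (cv2) and the standard library are available. Lean on these libraries where they do the work, as an engineer would, in place of code of your own. Each camera call takes 0.05 s, during which the arm holds its last target. There are 200 camera calls.

TASK

Put the four clean blue-capped bottles on the bench back into the four empty compartments of the white bottle rack, one in each, standing upright on the floor of the compartment and in order of size: the largest next to the tall bottle already in the rack, then downwards to the smallest next to the beaker. They are glass, so set them down rather than dropping them, do not knock any over, and leave the tall bottle and the beaker where they stand.

Things in the scene. Friction and masses are not known exactly. Their poses are not given: they have to be found in the camera images.
- bottle_a: Loose empty clear-glass screw-cap laboratory bottle, the largest of the four: body 70 mm in diameter, 143 mm tall over all, with a ribbed blue cap 53 mm in diameter taking up the top 25 mm (narrower glass neck below the cap, then the shoulder). It stands upright on the bench at the start. Origin: centre of its underside; z points up through the cap. Weighs under 0.35 kg.
- bottle_b: Loose empty clear-glass screw-cap laboratory bottle, the second largest: body 56 mm in diameter, 105 mm tall over all, with a ribbed blue cap 53 mm in diameter taking up the top 25 mm (narrower glass neck below the cap, then the shoulder). It stands upright on the bench at the start. Origin: centre of its underside; z points up through the cap. Weighs under 0.35 kg.
- bottle_c: Loose empty clear-glass screw-cap laboratory bottle, the third largest: body 46 mm in diameter, 91 mm tall over all, with a ribbed blue cap 42 mm in diameter taking up the top 24 mm (narrower glass neck below the cap, then the shoulder). It stands upright on the bench at the start. Origin: centre of its underside; z points up through the cap. Weighs under 0.35 kg.
- bottle_d: Loose empty clear-glass screw-cap laboratory bottle, the smallest: body 36 mm in diameter, 74 mm tall over all, with a ribbed blue cap 34 mm in diameter taking up the top 22 mm (narrower glass neck below the cap, then the shoulder). It stands upright on the bench at the start. Origin: centre of its underside; z points up through the cap. Weighs under 0.35 kg.
- bay_1: Empty compartment 1, counted from the robot's left (+y), of the four middle ones of the fixed white six-compartment rack (568 x 108 mm, rim 38 mm above the bench; pitch 94 mm). 90 x 90 mm inside, open top; long walls rise 27 mm and dividers 21 mm over its grey floor. Origin: centre of the floor's top, 11 mm above the bench; x across the rack (away from robot), y along the row to the left, z up.
- bay_2: Empty compartment 2, counted from the robot's left (+y), of the four middle ones of the fixed white six-compartment rack (568 x 108 mm, rim 38 mm above the bench; pitch 94 mm). 90 x 90 mm inside, open top; long walls rise 27 mm and dividers 21 mm over its grey floor. Origin: centre of the floor's top, 11 mm above the bench; x across the rack (away from robot), y along the row to the left, z up.
- bay_3: Empty compartment 3, counted from the robot's left (+y), of the four middle ones of the fixed white six-compartment rack (568 x 108 mm, rim 38 mm above the bench; pitch 94 mm). 90 x 90 mm inside, open top; long walls rise 27 mm and dividers 21 mm over its grey floor. Origin: centre of the floor's top, 11 mm above the bench; x across the rack (away from robot), y along the row to the left, z up.
- bay_4: Empty compartment 4, counted from the robot's left (+y), of the four middle ones of the fixed white six-compartment rack (568 x 108 mm, rim 38 mm above the bench; pitch 94 mm). 90 x 90 mm inside, open top; long walls rise 27 mm and dividers 21 mm over its grey floor. Origin: centre of the floor's top, 11 mm above the bench; x across the rack (away from robot), y along the row to the left, z up.
- tall_bottle: Bottle of the same kind, taller than all four loose ones (86 mm in diameter, 181 mm tall, blue cap 53 mm), already standing in one end compartment of the rack, at the left or the right end, 94 mm beyond the outermost empty compartment. Loose; to be left there. Origin: centre of its underside, z up.
- beaker: Open glass beaker, 74 mm over its rim, 95 mm tall, with three white stir bars at its bottom, standing in the rack's other end compartment, at the far end of the row from the tall bottle. Loose; to be left there. Origin: centre of its underside, z up.
There are look-alikes about, which are no part of the job. What is shaped like the beaker but orange or pink is not meant.

How it is judged:
By the outcome, as a careful person would: the job done as asked, in the order asked, and still so for the second after the job is handed in, with the robot touching nothing.
It also fails if it takes over 96 s, if anything falls off the work surface, if the arm or the gripper's body presses on something with over 40 N, if the wrist force passes 120 N, or if a joint passes its speed limit or range.

## Working session

There is one attempt and no reset: what is moved stays moved. The work goes in short steps, each a Python script; the robot and the scene stay as the last script left them, time stands still between calls to the robot, and variables do not carry over. Pictures are saved under pics/ and viewed, at most 14 in all, crops included, and the job is handed in when it is done.

```bash
mkdir -p pics; ls; python3 - <<'E'
from station import robot
import cv2,numpy as np
for n in ("scene","top"):
    im=robot.capture(n); cv2.imwrite(f"pics/{n}0.png",im[:,:,::-1])
    c=robot.get_calibration(n); print(n,c)
    for q in ("bottle_a","bottle_b","bottle_c","bottle_d","tall_bottle","beaker","bay_1"):
        print(q,[(np.round(d["bbox"]).astype(int).tolist(),round(d["confidence"],2)) for d in robot.look_for(n,q)])
print(robot.state())
E
```

```text
pics
scene {'K': array([[537.29546631,   0.        , 282.90366149],
       [  0.        , 537.29546631, 214.5136015 ],
       [  0.        ,   0.        ,   1.        ]]), 'extrinsics': array([[-0.10525923, -0.73634957,  0.66836352,  1.32579484],
       [ 0.99439372, -0.08475002,  0.06323427,  0.14810515],
       [ 0.0100813 ,  0.67127248,  0.74114211,  0.88235121],
       [ 0.        ,  0.        ,  0.        ,  1.        ]])}
bottle_a [([363, 182, 28, 46], 0.94), ([303, 172, 19, 34], 0.86), ([152, 161, 40, 66], 0.69), ([227, 167, 15, 39], 0.61)]
bottle_b [([363, 182, 28, 46], 0.94), ([303, 172, 19, 34], 0.86), ([152, 161, 40, 66], 0.69), ([227, 167, 15, 39], 0.61)]
bottle_c [([363, 182, 28, 46], 0.94), ([303, 172, 19, 34], 0.86), ([152, 161, 40, 66], 0.69), ([227, 167, 15, 39], 0.61)]
bottle_d [([363, 182, 28, 46], 0.94), ([303, 172, 19, 34], 0.86), ([152, 161, 40, 66], 0.69), ([227, 167, 15, 39], 0.61)]
tall_bottle [([145, 215, 50, 79], 0.8)]
beaker [([463, 250, 49, 59], 0.93), ([384, 234, 45, 52], 0.61), ([432, 209, 44, 55], 0.61)]
bay_1 [([333, 247, 44, 24], 0.87), ([241, 243, 4
[... 1225 characters left out ...]
6], 0.77)]
{'time': 0.8, 'joints': array([-1.37841303e+00,  1.30381465e-01,  1.48821079e+00, -2.42457526e-05,
        1.52300566e+00, -8.54039482e-02]), 'qvel': array([-0.00267089, -0.00154573,  0.00014617,  0.00057816, -0.00092659,
       -0.00145518]), 'tau': array([ 2.36861615e-04, -5.69253194e+01, -5.00828648e+01, -1.80703437e-04,
        9.26839093e-04,  2.06918463e-05]), 'tcp_pos': array([ 0.1645474 , -0.57699406,  0.23129737]), 'tcp_rot': array([-1.98024711e-06,  9.90369697e-01,  1.38448053e-01, -1.22324008e-05]), 'force': array([-0.4279648 ,  1.20560001,  0.64914091]), 'ft_torque': array([ 0.03050737, -0.0191526 ,  0.02857946]), 'gripper_force': 0.0, 'finger_gap': 0.9950556356355306}
```

```bash
python3 -c "
import cv2
for n in ('scene','top'): cv2.imwrite(f'pics/{n}0L.png',cv2.resize(cv2.imread(f'pics/{n}0.png'),(800,600),interpolation=cv2.INTER_CUBIC))"
```

```text
(no output)
```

View pics/scene0L.png

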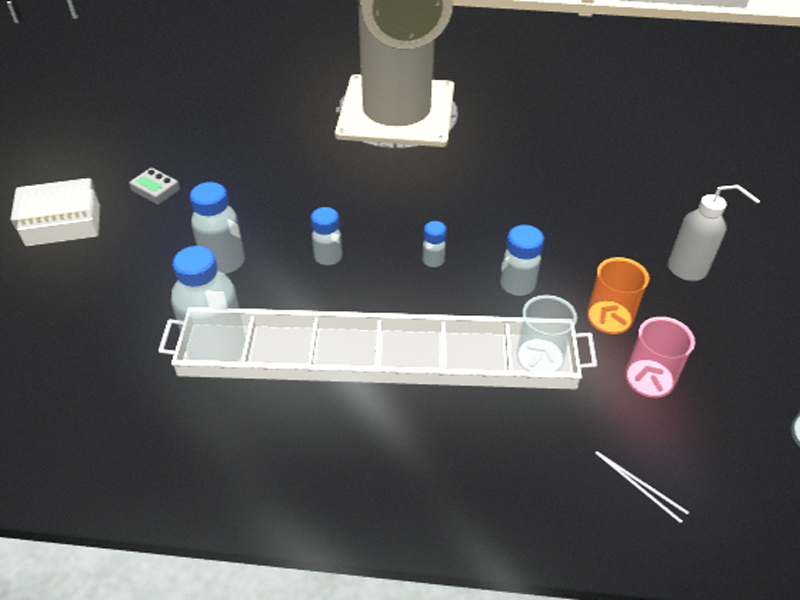

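View pics/top0L.png

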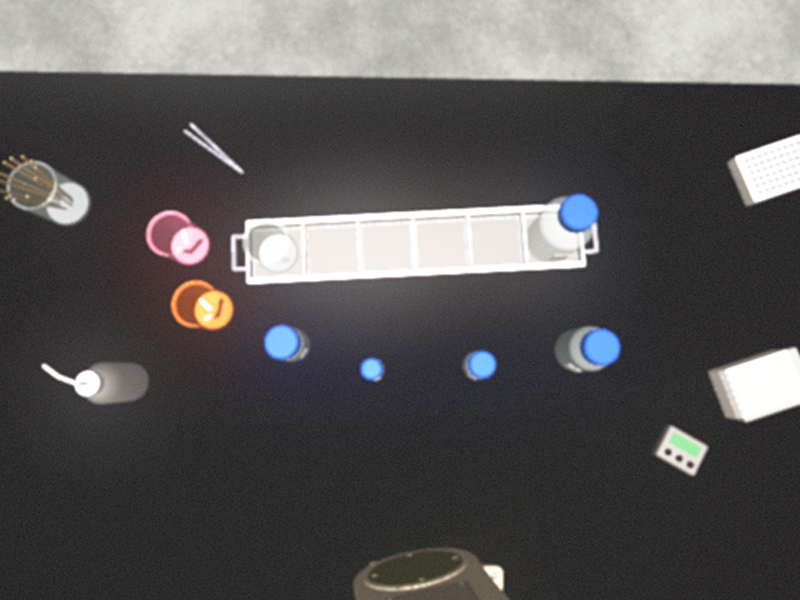

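In the top view (560 px), the loose blue-capped bottles are at (410,245), (200,241), (332,254) and (261,257). By size they look like a, b, c and d in that order, and I'll check this numerically. The beaker-shaped things are clear at (188,171), pink at (125,166) and orange at (143,213). The clear one standing in the rack's left (+y) end is the one meant. The tall bottle is at the right (-y) end, so the placing is a→bay_4, b→bay_3, c→bay_2, d→bay_1.

```bash
cat > util.py <<'E'
import cv2,numpy as np
from scipy.optimize import minimize,least_squares
from station import robot
H=dict(a=.143,b=.105,c=.091,d=.074); CD=dict(a=.053,b=.053,c=.042,d=.034); CH=dict(a=.025,b=.025,c=.024,d=.022)
CAL={n:robot.get_calibration(n) for n in("scene","top")}
def proj(n,P):
    c=CAL[n]; E=np.linalg.inv(c["extrinsics"]); p=np.asarray(P)@E[:3,:3].T+E[:3,3]
    p=p*[1,-1,-1]; p=p@c["K"].T; return p[:,:2]/p[:,2:]
def ray(n,uv,z):
    c=CAL[n]; d=np.linalg.inv(c["K"])@[*uv,1]*[1,-1,-1]; E=c["extrinsics"]; d=E[:3,:3]@d; o=E[:3,3]
    return (o+d*(z-o[2])/d[2])[:2]
def capbox(n,x,y,r,z0,z1):
    t=np.linspace(0,2*np.pi,60); P=[[x+r*np.cos(a),y+r*np.sin(a),z] for a in t for z in(z0,z1)]
    p=proj(n,P); return np.r_[p.min(0),p.max(0)]
def blobs(im):
    hsv=cv2.cvtColor(im,cv2.COLOR_RGB2HSV); m=cv2.inRange(hsv,(100,130,90),(125,255,255))
    _,_,s,c=cv2.connectedComponentsWithStats(m)
    return [np.r_[t[0]-.5,t[1]-.5,t[0]+t[2]-.5,t[1]+t[3]-.5] for t in s[1:] if t[4]>60]
def fitcap(obs,z1,h,xy):
    # free: x,y,radius ; obs {cam:box}
    f=lambda v:np.concatenate([capbox(n,v[0],v[1],v[2],z1-h,z1)-b for n,b in obs.items()])
    s=least_squares(f,[*xy,.02]); return s.x,np.sqrt(np.mean(s.fun**2))
E
python3 - <<'E'
from util import *
ims={n:cv2.cvtColor(cv2.imread(f"pics/{n}0.png"),cv2.COLOR_BGR2RGB) for n in CAL}
B={n:blobs(ims[n]) for n in ims}
g=dict(a=(410,245),b=(200,241),c=(332,254),d=(261,257))
for k,uv in g.items():
    xy=ray("top",uv,H[k]-.01); obs={}
    for n in B:
        e=proj(n,[[*xy,H[k]-.01]])[0]
        obs[n]=min(B[n],key=lambda b:np.hypot(*((b[:2]+b[2:])/2-e)))
    v,r=fitcap(obs,H[k],CH[k],xy)
    print(k,np.round(v[:2],4),"capD",round(2000*v[2],1),"exp",CD[k]*1000,"rms px",round(r,2),
      {n:np.round(fitcap({n:o},H[k],CH[k],xy)[0],4).tolist() for n,o in obs.items()})
# rack fit: white rim lines
S=[]
for s in(-1,1): S+=[[s*.0525,y,.038] for y in np.linspace(-.28,.28,150)]
for y in(-.283,.283): S+=[[x,y,.032] for x in np.linspace(-.04,.04,25)]
for k in range(-2,3): S+=[[x,k*.094,.031] for x in np.linspace(-.04,.04,25)]
S=np.array(S)
G={}
for n in ims:
    g_=cv2.cvtColor(ims[n],cv2.COLOR_RGB2GRAY).astype(np.float32)
    G[n]=cv2.GaussianBlur(g_,(0,0),1.0)-cv2.GaussianBlur(g_,(0,0),5)
def W(v):
    c,s=np.cos(v[2]),np.sin(v[2]); P=S.copy(); P[:,0]=v[0]+c*S[:,0]-s*S[:,1]; P[:,1]=v[1]+s*S[:,0]+c*S[:,1]; return P
def cost(v,cams):
    t=0
    for n in cams:
        p=proj(n,W(v)).astype(np.float32); t-=cv2.remap(G[n],p[:,:1].copy(),p[:,1:].copy(),cv2.INTER_LINEAR).mean()
    return t
a=ray("top",(252*.7,250*.7),.038);b=ray("top",(583*.7,236*.7),.038)
d=a-b; v0=[*((a+b)/2),np.arctan2(-d[0],d[1])]; print("v0",v0)
for cams in(["top"],["scene"],["top","scene"]):
    best=min((minimize(cost,[v0[0]+dx,v0[1]+dy,v0[2]+dt],args=(cams,),method="Nelder-Mead",options=dict(initial_simplex=np.array([v0[0]+dx,v0[1]+dy,v0[2]+dt])+np.array([[0,0,0],[.006,0,0],[0,.006,0],[0,0,.02]]))) for dx in(-.01,0,.01) for dy in(-.015,0,.015) for dt in(-.02,.02)),key=lambda r:r.fun)
    print(cams,np.round(best.x,4),best.fun)
v=best.x
out=[]
for n in ims:
    im=ims[n][:,:,::-1].copy(); im=cv2.resize(im,None,fx=3,fy=3,interpolation=cv2.INTER_CUBIC)
    for p in proj(n,W(v))[::3]: cv2.circle(im,tuple(int(q) for q in (p+.5)*3),1,(0,0,255),-1)
    x0,y0=((100,110) if n=="scene" else (110,130)); out.append(cv2.resize(im[y0*3:(y0+150)*3,x0*3:(x0+330)*3],(660,300)))
cv2.imwrite("pics/fit.png",np.vstack(out))
E
```

```text
a [ 0.4611 -0.2338] capD 53.1 exp 53.0 rms px 0.63 {'scene': [0.4612, -0.2325, 0.0261], 'top': [0.4615, -0.235, 0.0268]}
b [0.459  0.2474] capD 52.7 exp 53.0 rms px 0.6 {'scene': [0.4594, 0.2465, 0.0265], 'top': [0.4589, 0.2485, 0.0263]}
c [ 0.4316 -0.065 ] capD 43.6 exp 42.0 rms px 0.74 {'scene': [0.4333, -0.0642, 0.0214], 'top': [0.431, -0.0656, 0.022]}
d [0.421  0.1091] capD 36.5 exp 34.0 rms px 0.48 {'scene': [0.4222, 0.1086, 0.018], 'top': [0.4204, 0.1097, 0.0184]}
v0 [np.float64(0.6323273167492343), np.float64(0.039165363358160316), np.float64(0.06399936284246648)]
['top'] [0.6327 0.0455 0.0735] -41.506065368652344
['scene'] [0.6362 0.0449 0.072 ] -30.12602996826172
['top', 'scene'] [0.6338 0.0449 0.0728] -66.89350128173828
```

View pics/fit.png

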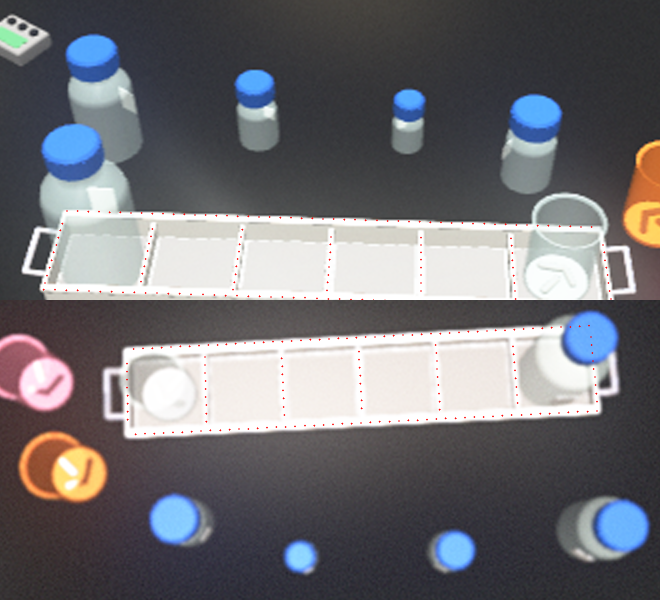

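The fits are good: every cap diameter matches its bottle, and the crop confirms the identities and the rack pose. I'll place d first.

```bash
cat > act.py <<'E'
from util import *
XY=dict(a=(.4611,-.2338),b=(.459,.2474),c=(.4316,-.065),d=(.421,.1091))
SW=dict(a=.006,b=.006,c=.004,d=.003)
RX,RY,RT=.6338,.0449,.0728
OFF=dict(d=.141,c=.047,b=-.047,a=-.141)
h=(np.pi/2+RT)/2; Q=[0,np.cos(h),np.sin(h),0]
def bay(k): return np.array([RX-np.sin(RT)*OFF[k],RY+np.cos(RT)*OFF[k]])
def run(k,clear,via=None):
    st=lambda:robot.state()
    x,y=XY[k]; zt=H[k]-.028-SW[k]; bx,by=bay(k)
    robot.move_ptp([x,y,max(zt+.06,.17)],Q)
    hit=robot.move_straight([x,y,zt],vel=.12,stop_force=8)
    zg=st()["tcp_pos"][2]; print(k,"descend hit",hit,zg)
    robot.close_gripper(squeeze=40); s=st(); print("gap",s["finger_gap"],"gf",s["gripper_force"],s["time"])
    robot.move_straight([x,y,zg+clear],vel=.15)
    s=st(); print("lift gap",s["finger_gap"],"fz",s["force"])
    if via is not None: robot.move_straight([*via,zg+clear],vel=.25)
    robot.move_straight([bx,by,zg+clear],vel=.22)
    robot.move_straight([bx,by,zg+.011+.008],vel=.12)
    robot.pause(.2)
    hit=robot.move_straight([bx,by,zg+.011-.006],vel=.02,stop_force=4)
    s=st(); print("set down",hit,"dz mm",1000*(s["tcp_pos"][2]-zg-.011),s["force"],s["time"])
    return zg
def release(k):
    robot.open(); p=robot.state()["tcp_pos"]
    robot.move_straight([p[0],p[1],max(p[2]+.07,.17)],vel=.2); print("released",robot.state()["time"])
E
python3 - <<'E'
from act import *
for k in "abcd":print(k,bay(k))
run("d",.07)
for n in("scene","wrist"): cv2.imwrite(f"pics/d_{n}.png",robot.capture(n)[:,:,::-1])
a=cv2.imread("pics/d_scene.png")[100:310,100:480];b=cv2.imread("pics/d_wrist.png")
cv2.imwrite("pics/d.png",np.hstack([cv2.resize(a,(480,300)),cv2.resize(b,(320,300))]))
E
```

```text
a [ 0.64405574 -0.09572653]
b [ 0.63721858 -0.00197551]
c [0.63038142 0.09177551]
d [0.62354426 0.18552653]
d descend hit False 0.043807982934213605
gap 0.3885114320923805 gf 39.60256958962418 5.1417
lift gap 0.38478296083801306 fz [-0.21132385 -0.93400175 -1.46178537]
set down True dz mm -0.30598626860841094 [-0.54517318  0.64000073  5.69574046] 8.1583
```

View pics/d.png

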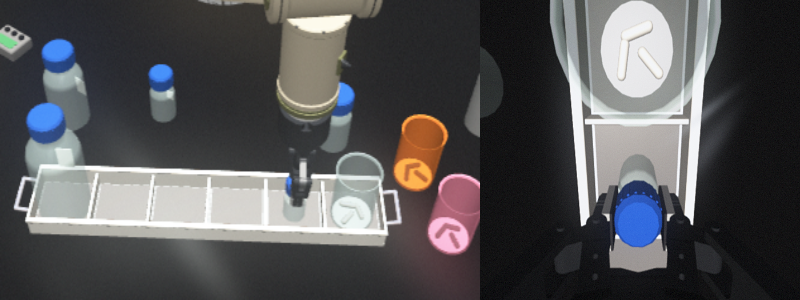

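The pictures show d upright and held in the compartment next to the clear beaker. It touched the floor within 0.3 mm of the expected height. I'll release it and do c, then b.

```bash
python3 - <<'E'
from act import *
release("d"); run("c",.07); release("c"); run("b",.135); release("b")
for n in("scene","top"): cv2.imwrite(f"pics/b_{n}.png",robot.capture(n)[:,:,::-1])
a=cv2.imread("pics/b_scene.png")[100:310,100:480];b=cv2.imread("pics/b_top.png")[110:320,100:480]
cv2.imwrite("pics/b.png",np.vstack([cv2.resize(a,(540,298)),cv2.resize(b,(540,298))]))
E
```

```text
released 9.5583
c descend hit False 0.05978023634774232
gap 0.4747111941867696 gf 40.34131845342927 12.3167
lift gap 0.4763083500461118 fz [-0.30106771 -0.48523257 -1.50437444]
set down True dz mm -0.03077251034107678 [-0.55026436  0.09504142  5.63616013] 15.5
released 16.6583
b descend hit False 0.07185713564011927
gap 0.6059678932269834 gf 41.77646193362307 18.9667
lift gap 0.6044871189729097 fz [ 0.82970779 -0.61026771 -1.41274777]
set down True dz mm 0.09365224785037526 [-1.66865989  0.0262885   6.39580963] 23.3583
released 24.3833
```

View pics/b.png

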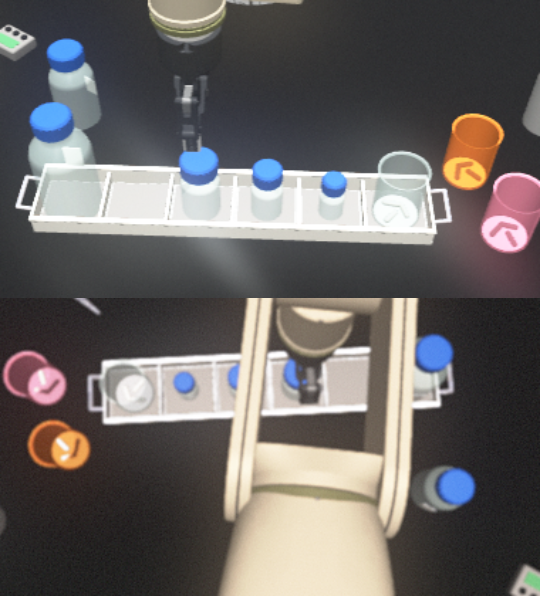

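d, c and b stand upright in bays 1–3, and the tall bottle and beaker haven't moved. For a, I'll raise the hand first, then bring the bottle in from the front, because a straight line would pass close to the tall bottle.

```bash
python3 - <<'E'
from act import *
p=robot.state()["tcp_pos"]; robot.move_straight([p[0],p[1],.25],vel=.2)
robot.move_ptp([*XY["a"],.25],Q)
run("a",.07,via=(.47,-.085)); release("a")
robot.move_straight([.40,-.05,.27],vel=.25); robot.set_joints([-1.378,.13,1.488,0,1.523,-.085])
for n in("scene","top"): cv2.imwrite(f"pics/a_{n}.png",robot.capture(n)[:,:,::-1])
print(robot.state()["time"])
a=cv2.imread("pics/a_scene.png")[100:310,100:480];b=cv2.imread("pics/a_top.png")[110:320,100:480]
cv2.imwrite("pics/a.png",np.vstack([cv2.resize(a,(540,298)),cv2.resize(b,(540,298))]))
E
```

```text
a descend hit False 0.11038794430694392
gap 0.6079674395034711 gf 41.84515694679021 27.6417
lift gap 0.6014801447549519 fz [ 0.64956613  0.11650868 -2.77228323]
set down True dz mm -0.08204081977167613 [-0.88645132 -0.46726585  4.6145237 ] 31.2167
released 32.15
35.5167
```

View pics/a.png

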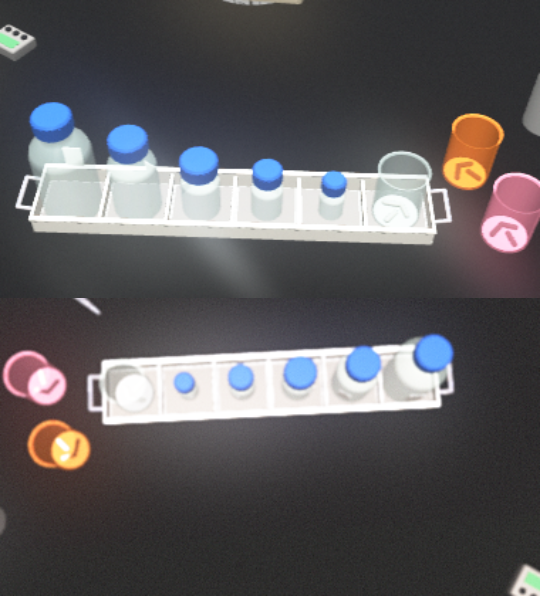

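All four bottles stand upright in size order, and the tall bottle and beaker are where they were.

```bash
python3 -c "
from station import robot
print(robot.close_job())"
```

```text
the job is handed in; nothing more can be done
None
```

The four bottles stand upright in the rack in size order, a next to the tall bottle down to d next to the beaker; the tall bottle and beaker were left in place, and I handed the job in at about 36 s.

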